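# Pump up the watch pressure tester

### The job

Pump the black plunger knob of the watch pressure tester with the fingertips, pressing it right down and letting it spring back up, again and again until the indicator pin stands fully out of its collar, so that the whole dark ring round its foot shows. Then let go, with the plunger sprung back up. Do not touch the pin, do not lift, shove or tip the tester, and leave the other things on the bench where they are.

Things in the scene. Friction and masses are not known exactly. Their poses are not given: they have to be found in the camera images.
- tester: Pressure tester, loose on rubber feet, 1.8 kg: grey base 100 x 200 mm, 50 mm tall. Origin: centre of its underside; z up, y along its length; turned up to 40 degrees. On its top at x = 0: at y -65 mm the pump, 36 mm across, to z 90 mm, the plunger knob above it; at y -12 mm the pin in a collar 20 mm across, to z 58 mm; at y +56 mm a clear chamber 72 mm across with metal cap, to z 114 mm.
- plunger_top (a point): Centre of the flat top of the plunger knob, a black disc 40 mm across and 14 mm thick on a steel stem; 122 mm above the bench when up. Moves with the plunger.
- plunger (a joint): How far the plunger is pressed, m: 0 up, 0.015 fully down. It moves straight down against a spring: about 3 N to start, 11 N at the bottom (a little more when pressed fast), and springs back up by itself when released.
- pin_tip (a point): Centre of the top of the indicator pin, a steel pin 10 mm across; its tip stands 3 mm above the collar at joint value 0. Moves with the pin.
- pin (a joint): How far the pin is out, m: starts at 0 to 0.008; it is fully out at 0.0245 to 0.026 and more strokes then do nothing. Its dark ring, 2.5 mm wide, starts to show at 0.0217 and shows whole from 0.0242. A ratchet raises it 5 mm per full down stroke (first and last: 2 to 8 mm) and holds it on up strokes. Strokes under about 12 mm may raise nothing or too little; let the plunger come right up in between.
- stand0: Hand-setting stand, a cream bell-shaped foot 56 mm across with an upright black rod, 112 mm tall; loose, near the tester. Not to be disturbed. Origin at the centre of its underside.
- stand1: A second such stand, off to the left. Not to be disturbed. Origin at the centre of its underside.
- stand2: A third such stand, off to the left. Not to be disturbed. Origin at the centre of its underside.
- loupe0: Green eye loupe, 38 mm across, 30 mm tall; loose, in front of the tester. Not to be disturbed. Origin at the centre of its underside.
- loupe1: A second such loupe, off to the right. Not to be disturbed. Origin at the centre of its underside.
- tin: Blue tin with a metal lid, 42 mm across, 26 mm tall; loose, beside the pump end of the tester. Not to be disturbed. Origin at the centre of its underside.
- holder: Steel movement holder, a block 34 x 60 x 18 mm; loose, in front of the tester. Not to be disturbed. Origin at the centre of its underside.
- brass: Small brass stand, 40 mm across, 58 mm tall; loose, off to the right. Not to be disturbed. Origin at the centre of its underside.

How it is judged (in metres and radians):
On the way, in this order (a step that is already met when the one before it is completed fails the run):
1. the plunger is pressed down (at least 6 mm) (value of joint plunger above 0.006 m), for 0.02 s.
2. the pin is fully out (value of joint pin above 0.0236 m), for 0.1 s.
At the end, for the whole second after the job is handed in: The pin is out by more than 23.6 mm of its 25 mm or so, the plunger is back up (within 2 mm), and the tester stands upright and still within 20 mm of where it was (value of joint pin above 0.0236 m and value of joint plunger below 0.002 m and distance of tester from where it was at the start of the episode below 0.02 m and angle between tester's own z axis and vertical below 0.05 rad and linear speed of tester below 0.01 m/s); the robot touches nothing.
It fails at once if the robot touches the indicator pin (contact force between any of the fingers, the arm and pin_c0 above 0.3 N).
It fails at once if the tester is lifted, tipped or shoved (distance of tester from where it was at the start of the episode above 0.025 m or height (world z) of tester above 0.008 m or angle between tester's own z axis and vertical above 0.12 rad).
It fails at once if another thing on the bench is moved by more than 25 mm (distance of any of stand0, stand1, stand2, loupe0, loupe1, tin, holder, brass from where it was at the start of the episode above 0.025 m).
It also fails if it takes over 45 s, if anything falls off the work surface, if the arm or the gripper's body presses on something with over 40 N, if the wrist force passes 120 N, or if a joint passes its speed limit or range.

### The arm

A 6-joint arm with a two-finger parallel gripper is mounted at the origin on the work surface. World frame = base frame: x ahead of the robot, y to its left, z up, the work surface at z = 0. Lengths are in mm, angles in rad, forces in N, time in s.
With the tool pointing down it reaches from about 400 to 825 mm from the base axis. Payload 7 kg.
Tool frame: the origin (TCP) lies at the very end of the fingers, on their centre line; the grasp point (between the pads) lies 19 mm behind it; z points along the fingers, y is the line along which they close (so a half turn about z gives the same grasp; the last joint's range is limited). The gripper opens to 85 mm and grips with 20 to 120 N. Pads are 22 mm wide; open, the fingers measure 114 mm over their backs; the gripper's body (76 mm by 85 mm) begins 54 mm behind the grasp point. The pads swing forward as they close: fully open they stand 13 mm farther back than shut.
Start: joints at [-1.01, 0.359, 0.012, 0, -1.224, -0.288], TCP at [181.838, -650.023, 231.302] pointing down, gripper open.
Joint ranges: [-3.07, 3.07], [-1.43, 2.12], [-1.02, 1.25], [-3.03, 1.67], [-3.05, -0], [-3.03, 3.03]. Speed limits (rad/s): [2.39, 2.39, 3.01, 3.14, 3.14, 3.14].

### API

Orientations are given as a unit quaternion [w, x, y, z].
In Python, from rig import arm, viewer, ticket, nets gives the robot as it stands. The module is installed in compiled form; this text tells all that it offers.
- The arm moves only by the tool carry_out, never from a script. Its argument "motion" is one flat list of numbers, 7 for each row, row after row: the shift along the tool's x, y, z each as a share of 50 cm, from -1 to 1, then the turn, a rotation vector about the tool's x, y, z each as a share of 2 pi rad, from -1 to 1, then the opening, from 0 (shut) to 1 (fully open). A call has 1 to 20 rows; each row is the pose to reach, as a shift and turn from the pose commanded when the call began, along the tool's axes at that moment, turning the shorter way round; what a row does not reach only later rows make up. A row lasts 1/12 s, in which the tool goes at most 41.7 mm and 7.16 degrees, less where a joint would pass 70% of its speed; a pose out of reach is approached as far as the arm can. A call with a number of a shift or a turn outside -1 to 1 is refused whole. A call with a gripper value outside its range is refused whole. The fingers move at their own pace and stop on an object; the grip force is fixed at half the most. Time passes only in rows, so rows that repeat a pose let the fingers close. It gives the time, the measured TCP pose, the force, the opening and the grip force at its end, in the units of the state.
- arm.observe(): the state, without advancing time (a new reading comes with each control period).
- viewer.get_image(name): name is "scene" or "top" or "wrist"; returns a dict with "color" (384x512x3 uint8, blue, green, red), "vertical_fov" (degrees; the focal length in pixels is half the picture's height over the tangent of half this angle, whatever the lens; pixels are square), "cx", "cy" (the principal point, pixels), "dist_coeffs" ([k1, k2, p1, p2, k3] as OpenCV has them; the pictures are not rectified), "R" (3x3) and "t" (3): a world point X has camera coordinates R X + t; the wrist camera has in their place "mount" (4x4, takes a point from camera to tool coordinates, whose origin is the TCP and whose axes are the flange's). Camera axes: x right, y down, z forward; pixel columns grow to the right and rows downward; lengths in mm; the calibration is good to about 2 mm. A picture is of the moment at which its call begins: read the wrist's pose just before it. There is no depth.
- ticket.finish_job(): hands the job in; it is judged then, once.
Trained networks look in a picture, given as the dict that the camera call returned (one of the last four; its "shot" number tells which), for a name from the list of things; names that differ only in an ending like _2 or _b are one class to them, and where a whole thing is asked for, a point or a joint stands for the part that bears it (a point fixed in the world has none). Each returns a list of dicts, best first, with "score" (0 to 1); they miss things now and then, are a little off and sometimes report something else, mostly with a low value. They report only what shows in the picture. A call takes as long as a camera call.
- nets.trace(picture, query): "mask" (384x512 bool, what is visible of it) and "box" ([left, top, right, bottom] in pixels, round what is visible of it).
- nets.landmark_of(picture, query): "xy" ([column, row] in pixels: a listed point, or the origin of a listed thing).
The state is a dict: "t": time; "q": joint angles; "joint_vel": joint speeds; "joint_torque": joint torques, N m; "ee_pos": TCP position; "eef_rot": TCP orientation; "ft_force": force on the tool from outside, world axes, zero at the start; "wrist_torque": the same for the moment, N m; "width": finger opening in mm; "gripper_force": force on a finger pad.
Only numpy, scipy, OpenCV 4.12 (cv2) and the standard library are available. Lean on these libraries where they do the work, as an engineer would, in place of code of your own. Each camera call takes 0.05 s, during which the arm holds its last target. There are 200 camera calls.

## Working session

There is one attempt and no reset: what is moved stays moved. The work goes in short steps, Python scripts to look and compute and a tool call to move; the robot and the scene stay as the last step left them, time stands still between calls to the robot, and variables do not carry over. Pictures are saved under pics/ and viewed, at most 10 in all, crops included, and the job is handed in when it is done.

Besides the shell and the picture viewer there is one more tool, called after ">>>" by a JSON object that holds its "op" and its "data". carry_out: Moves the arm, as the interface text tells. Shift numbers are shares of 50 cm and turn numbers shares of 2 pi rad, none past 1 either way. Its arguments: {"type":"object","properties":{"motion":{"type":"array"}},"required":["motion"]}

```bash
mkdir -p pics
cat > h.py <<'E'
import numpy as np, cv2
from rig import arm, viewer, ticket, nets
from scipy.spatial.transform import Rotation as Ro
def K(p):
    f=192/np.tan(np.radians(p["vertical_fov"])/2)
    return np.array([[f,0,p["cx"]],[0,f,p["cy"]],[0,0,1]])
def pose(s):
    q=s["eef_rot"]; return Ro.from_quat([q[1],q[2],q[3],q[0]]).as_matrix(), np.array(s["ee_pos"])
def shot(name):
    s=arm.observe(); p=viewer.get_image(name)
    if name=="wrist":
        R,t=pose(s); M=np.array(p["mount"]); Rc=R@M[:3,:3]; c=R@M[:3,3]+t
    else:
        Rc=np.array(p["R"]).T; c=-Rc@np.array(p["t"])
    p["Rc"],p["c"]=Rc,c
    return p
def ray(p,xy):
    u=cv2.undistortPoints(np.array([[xy]],float),K(p),np.array(p["dist_coeffs"],float))[0,0]
    return p["c"],p["Rc"]@np.array([u[0],u[1],1])
def onz(p,xy,z):
    c,d=ray(p,xy); return c+d*(z-c[2])/d[2]
def proj(p,X):
    r=p["Rc"].T; return cv2.projectPoints(np.array(X,float).reshape(-1,1,3),cv2.Rodrigues(r)[0],-r@p["c"],K(p),np.array(p["dist_coeffs"],float))[0][:,0]
def tri(ps):
    A=np.zeros((3,3));b=np.zeros(3)
    for p,xy in ps:
        c,d=ray(p,xy); d/=np.linalg.norm(d); P=np.eye(3)-np.outer(d,d); A+=P;b+=P@c
    return np.linalg.solve(A,b)
E
python3 - <<'E'
from h import *
zs={"tester":0,"plunger_top":122,"pin_tip":63,"stand0":0,"loupe0":0,"tin":0,"holder":0,"brass":0}
ims=[]; obs={}
for n in("scene","top"):
    p=shot(n); im=p["color"].copy()
    for k,z in zs.items():
        for r in nets.landmark_of(p,k)[:3]:
            print(n,k,np.round(r["xy"],1),round(r["score"],2),np.round(onz(p,r["xy"],z),0))
            obs.setdefault(k,[]).append((p,r["xy"]))
            cv2.circle(im,tuple(int(v) for v in r["xy"]),2,(0,0,255),-1); cv2.putText(im,k,tuple(int(v) for v in r["xy"]),0,.35,(0,0,255))
    cv2.imwrite(f"pics/{n}0.png",im)
for k in("plunger_top","pin_tip"):
    o=obs.get(k,[]); 
    if len(o)==2: print(k,"tri",np.round(tri(o),1))
print(arm.observe())
E
```

```text
scene tester [219.2 223.4] 0.68 [ 590. -110.    0.]
scene plunger_top [193.8 188.1] 0.64 [ 573. -169.  122.]
scene stand0 [189.1 241.8] 0.88 [ 657. -181.    0.]
scene stand0 [393.  233.2] 0.6 [590. 367.   0.]
scene stand0 [398.7 179.7] 0.52 [385. 414.   0.]
scene loupe0 [216.9 196.6] 0.6 [ 493. -131.    0.]
scene loupe0 [130.6 179.4] 0.52 [ 444. -407.    0.]
scene tin [181.6 207.1] 0.56 [ 540. -226.    0.]
scene holder [255.9 199.5] 0.69 [496. -16.   0.]
scene brass [113.5 206. ] 0.69 [ 551. -427.    0.]
scene brass [217.9 194.4] 0.51 [ 485. -129.    0.]
top tester [282.9 184.9] 0.88 [ 597. -105.    0.]
top tester [379.9 225. ] 0.44 [ 466. -410.    0.]
top plunger_top [309.7 185.1] 0.61 [ 577. -173.  122.]
top stand0 [131.2 184.9] 0.76 [602. 383.   0.]
top stand0 [121.4 246.4] 0.72 [406. 406.   0.]
top stand0 [304.9 163.7] 0.5 [ 667. -178.    0.]
top loupe0 [380.5 226. ] 0.66 [ 463. -412.    0.]
top loupe0 [291.6 222.5] 0.58 [ 476. -131.    0.]
top tin [319.8 203.9] 0.53 [ 535. -222.    0.]
top tin [117.8 247.5] 0.53 [403. 417.   0.]
top holder [256.4 215.6] 0.71 [499. -19.   0.]
top brass [385.6 197.6] 0.71 [ 553. -433.    0.]
plunger_top tri [ 575.9 -169.7  125.8]
{'t': 0.9, 'q': array([-1.00991445e+00,  3.58576534e-01,  1.18998151e-02,  2.04683729e-05,
       -1.22411143e+00, -2.88090698e-01]), 'joint_vel': array([-0.00071568, -0.00138026, -0.00038127,  0.00029832, -0.00023611,
       -0.00187934]), 'joint_torque': array([ 5.39873827e-05, -5.82955778e+01,  2.93654019e+01,  6.94150552e+00,
       -7.82096886e-04, -1.09787098e-05]), 'ee_pos': array([ 181.82082576, -650.02635482,  231.32104163]), 'eef_rot': array([-7.08739882e-06, -1.35976517e-01,  9.90712060e-01, -7.68943643e-06]), 'ft_force': array([0.71366579, 0.09225933, 0.07895398]), 'wrist_torque': array([-0.02797025, -0.03139532, -0.06581217]), 'gripper_force': 0.0, 'width': 85.12322088252671}
```

Run:
```python
import cv2,numpy as np
a=cv2.imread("pics/scene0.png")[140:290,90:350];b=cv2.imread("pics/top0.png")[120:270,200:460]
cv2.imwrite("pics/c0.png",cv2.resize(np.vstack([a,b]),None,fx=2,fy=2,interpolation=2))
from h import *
R,t=pose(arm.observe())
print(R.round(3)); print((R.T@(np.array([576,-171,170])-t)/500).round(4), )
```

```text
[[-0.963 -0.269 -0.   ]
 [-0.269  0.963 -0.   ]
 [ 0.    -0.    -1.   ]]
[-1.0173  0.7102  0.1226]
```

View pics/c0.png

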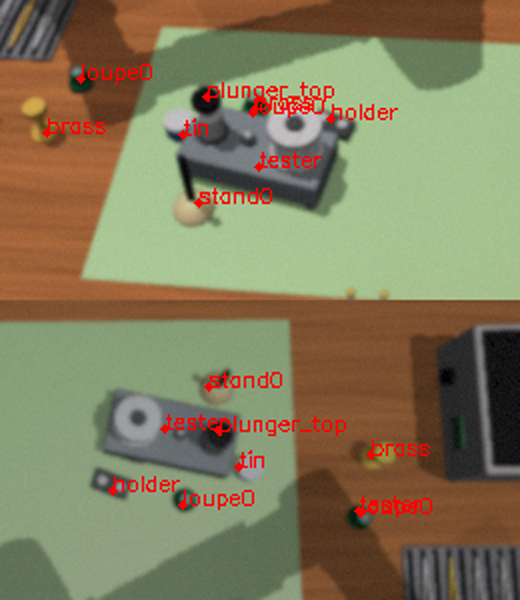

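>>> {"op": "carry_out", "data": {"motion": [-0.98,0.68,0.06,0,0,0,0,-0.98,0.68,0.06,0,0,0,0,-0.98,0.68,0.06,0,0,0,0,-0.98,0.68,0.06,0,0,0,0,-0.98,0.68,0.06,0,0,0,0,-0.98,0.68,0.06,0,0,0,0,-0.98,0.68,0.06,0,0,0,0,-0.98,0.68,0.06,0,0,0,0,-0.98,0.68,0.06,0,0,0,0,-0.98,0.68,0.06,0,0,0,0,-0.98,0.68,0.06,0,0,0,0,-0.98,0.68,0.06,0,0,0,0,-0.98,0.68,0.06,0,0,0,0,-0.98,0.68,0.06,0,0,0,0,-0.98,0.68,0.06,0,0,0,0,-0.98,0.68,0.06,0,0,0,0,-0.98,0.68,0.06,0,0,0,0,-0.98,0.68,0.06,0,0,0,0]}}

```text
t: 2.4
ee_pos: [561.7, -190.9, 201.2]
eef_rot: [-0.0, -0.136, 0.991, -0.0]
ft_force: [0.7, -0.2, 0.2]
width: -0.0
gripper_force: 0.0
```

Run:
```python
from h import *
p=shot("wrist"); im=p["color"].copy()
for k,z in(("plunger_top",122),("pin_tip",63),("tester",0)):
    for r in nets.landmark_of(p,k)[:2]:
        print(k,np.round(r["xy"]),round(r["score"],2),onz(p,r["xy"],z).round(1))
        cv2.circle(im,tuple(int(v) for v in r["xy"]),3,(0,0,255),1)
s=arm.observe();R,t=pose(s);print(t,s["t"],s["width"],R.round(3))
print("TCP proj",proj(p,[t,[576,-171,122]]))
cv2.imwrite("pics/w1.png",im)
```

```text
pin_tip [327. 221.] 0.44 [ 582.9 -121.6   63. ]
pin_tip [441. 160.] 0.39 [505.6 -49.5  63. ]
tester [323. 204.] 0.95 [ 586.2 -111.8    0. ]
[ 561.55966788 -191.52445269  201.62317018] 2.6 0.13348713204178814 [[-0.963 -0.268  0.   ]
 [-0.268  0.963 -0.   ]
 [-0.    -0.    -1.   ]]
TCP proj [[255.76303737 257.74745957]
 [279.14599931 227.32905255]]
```

View pics/w1.png

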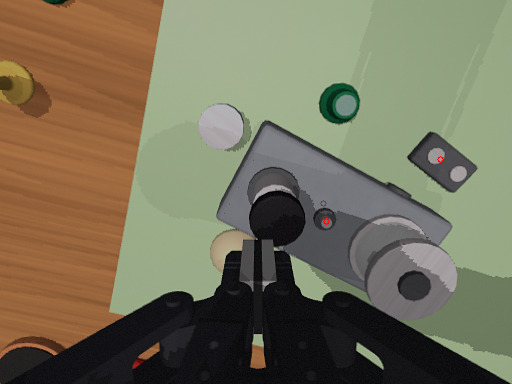

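Run:
```python
from h import *
p=shot("wrist")
for xy,z in(((277,218),122),((277,219),122),((325,219),61)):print(onz(p,xy,z).round(1))
u=np.array([np.cos(a:=0),0]) 
th=np.linspace(0,6.28,40)
for c in([573,-166],[574,-169],[576,-171]):
    e=proj(p,np.c_[c[0]+20*np.cos(th),c[1]+20*np.sin(th),0*th+122]); print(c,e.min(0).round(),e.max(0).round())
g=cv2.cvtColor(p["color"],6); row=g[212,240:315]; print(row); print(g[180:245,277])
R,t=pose(arm.observe())
```

```text
[ 569.8 -175.   122. ]
[ 570.5 -174.8  122. ]
[ 582.1 -123.8   61. ]
[573, -166] [259. 198.] [317. 251.]
[574, -169] [255. 198.] [312. 251.]
[576, -171] [251. 200.] [309. 253.]
[119 119 119 120 119 118 117 117 118 120  80   6   9  24  26  28  29  29
  23  27  29  29  25  32  29  26  28  29  26  27  27  26  29  30  27  27
  25  28  25  26  28  29  27  25  28  25  26  26  24  26  25  27  28  25
  25  23  29  27  28  29  24  26  22  18   8  61  85  82  83  81  81  81
  81  83  84]
[ 83  83  82  80  93 140 171 167 167 157 104  26  10   9  18  13  25  35
  31  30  30  29  29  27  28  24  30  26  29  28  27  30  28  26  27  23
  16  20  29  28  26  17  14  19  15  19  16  19  17  18  13  16  16  14
  16  17  18  15  11  16  16  17  18  16  14]
```

>>> {"op": "carry_out", "data": {"motion": [-0.034,0.029,0.06,0,0,0,0,-0.034,0.029,0.12,0,0,0,0,-0.034,0.029,0.14,0,0,0,0,-0.034,0.029,0.15,0,0,0,0,-0.034,0.029,0.16,0,0,0,0,-0.034,0.029,0.168,0,0,0,0,-0.034,0.029,0.176,0,0,0,0,-0.034,0.029,0.184,0,0,0,0,-0.034,0.029,0.186,0,0,0,0,-0.034,0.029,0.186,0,0,0,0,-0.034,0.029,0.186,0,0,0,0]}}

```text
t: 3.57
ee_pos: [574.5, -172.7, 110.5]
eef_rot: [0.001, -0.136, 0.991, -0.0]
ft_force: [-5.1, 0.0, 8.9]
width: 0.0
gripper_force: 3.9
```

>>> {"op": "carry_out", "data": {"motion": [0,0,0.006,0,0,0,0,0,0,0.012,0,0,0,0,0,0,0.012,0,0,0,0,0,0,0.012,0,0,0,0]}}

```text
t: 3.9
ee_pos: [574.7, -172.8, 106.9]
eef_rot: [0.001, -0.136, 0.991, -0.001]
ft_force: [-12.0, 3.5, 24.6]
width: 0.3
gripper_force: 12.5
```

>>> {"op": "carry_out", "data": {"motion": [0,0,-0.025,0,0,0,0,0,0,-0.05,0,0,0,0,0,0,-0.05,0,0,0,0,0,0,-0.05,0,0,0,0,0,0,-0.025,0,0,0,0,0,0,-0.01,0,0,0,0,0,0,-0.001,0,0,0,0,0,0,-0.001,0,0,0,0,0,0,-0.001,0,0,0,0]}}

```text
t: 4.65
ee_pos: [576.7, -172.6, 106.8]
eef_rot: [0.002, -0.137, 0.991, -0.001]
ft_force: [-6.2, 4.0, 26.8]
width: 0.2
gripper_force: 13.6
```

>>> {"op": "carry_out", "data": {"motion": [0,0,-0.025,0,0,0,0,0,0,-0.05,0,0,0,0,0,0,-0.05,0,0,0,0,0,0,-0.05,0,0,0,0,0,0,-0.05,0,0,0,0]}}

```text
t: 5.07
ee_pos: [574.1, -172.1, 126.9]
eef_rot: [-0.0, -0.136, 0.991, 0.0]
ft_force: [0.0, 0.3, 0.2]
width: 0.1
gripper_force: 0.0
```

Run:
```python
from h import *
p=shot("wrist"); s=arm.observe(); print(s["ee_pos"],s["t"],s["ft_force"])
x,y=proj(p,[[582,-123,75]])[0].astype(int); print(x,y)
c=p["color"][max(0,y-60):y+60,max(0,x-100):x+100]
q=shot("scene"); x,y=proj(q,[[585,-121,70]])[0].astype(int);print(x,y)
d=q["color"][y-36:y+36,x-60:x+60]
cv2.imwrite("pics/p2.png",np.vstack([cv2.resize(c,(500,300),interpolation=2),cv2.resize(d,(500,300),interpolation=2)]))
```

```text
[ 573.96212421 -172.04008142  126.77581232] 5.1167 [0.77149511 0.75802826 0.22851797]
329 247
213 205
```

View pics/p2.png

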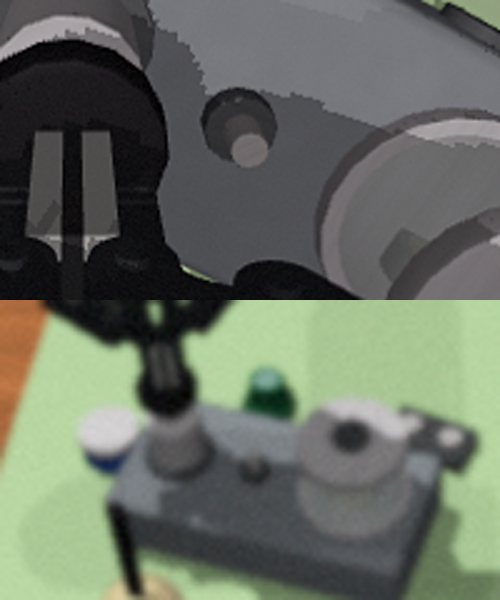

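>>> {"op": "carry_out", "data": {"motion": [0,0,0.025,0,0,0,0,0,0,0.04,0,0,0,0,0,0,0.049,0,0,0,0,0,0,0.049,0,0,0,0,0,0,0.049,0,0,0,0,0,0,0.025,0,0,0,0,0,0,0,0,0,0,0,0,0,0,0,0,0,0,0,0,0,0,0,0,0]}}

```text
t: 5.92
ee_pos: [574.6, -172.0, 127.6]
eef_rot: [0.0, -0.136, 0.991, 0.0]
ft_force: [0.6, -0.0, -0.2]
width: -0.0
gripper_force: 0.0
```

>>> {"op": "carry_out", "data": {"motion": [0,0,0.025,0,0,0,0,0,0,0.04,0,0,0,0,0,0,0.049,0,0,0,0,0,0,0.049,0,0,0,0,0,0,0.049,0,0,0,0,0,0,0.025,0,0,0,0,0,0,0,0,0,0,0,0,0,0,0,0,0,0,0,0,0,0,0,0,0]}}

```text
t: 6.67
ee_pos: [574.3, -171.9, 127.0]
eef_rot: [-0.0, -0.136, 0.991, 0.0]
ft_force: [-0.2, -0.1, 0.8]
width: 0.2
gripper_force: 0.0
```

```bash
cat > look.py <<'E'
from h import *
import sys
p=shot("wrist"); s=arm.observe(); print(s["ee_pos"],s["t"],s["ft_force"])
x,y=proj(p,[[582,-123,75]])[0].astype(int)
cv2.imwrite(f"pics/{sys.argv[1]}.png",cv2.resize(p["color"][y-40:y+40,x-60:x+60],(750,500),interpolation=2))
E
python3 look.py p3
```

```text
[ 573.93175174 -171.90961506  126.48320187] 6.7167 [ 0.07924076  0.27680821 -1.45606402]
```

View pics/p3.png

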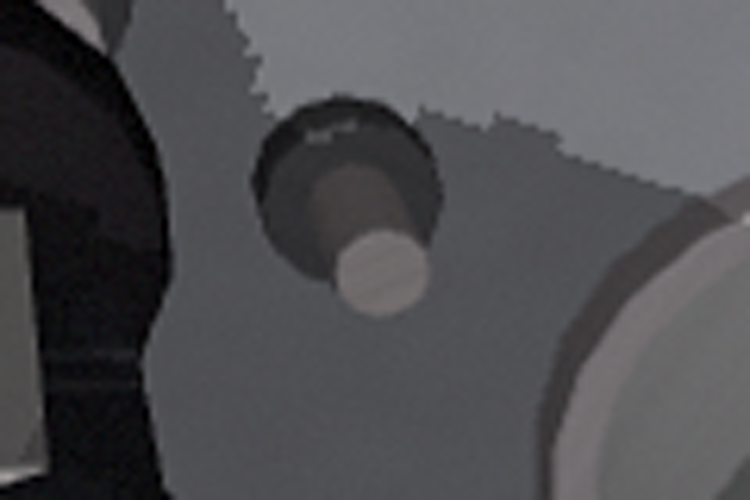

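>>> {"op": "carry_out", "data": {"motion": [0,0,0.025,0,0,0,0,0,0,0.04,0,0,0,0,0,0,0.049,0,0,0,0,0,0,0.049,0,0,0,0,0,0,0.049,0,0,0,0,0,0,0.025,0,0,0,0,0,0,0,0,0,0,0,0,0,0,0,0,0,0,0,0,0,0,0,0,0]}}

```text
t: 7.47
ee_pos: [574.2, -172.0, 126.9]
eef_rot: [-0.0, -0.136, 0.991, 0.0]
ft_force: [0.5, 0.2, -0.5]
width: 0.0
gripper_force: 0.0
```

>>> {"op": "carry_out", "data": {"motion": [0,0,0.025,0,0,0,0,0,0,0.04,0,0,0,0,0,0,0.049,0,0,0,0,0,0,0.049,0,0,0,0,0,0,0.049,0,0,0,0,0,0,0.025,0,0,0,0,0,0,0,0,0,0,0,0,0,0,0,0,0,0,0,0,0,0,0,0,0]}}

```text
t: 8.22
ee_pos: [574.2, -171.9, 126.7]
eef_rot: [-0.0, -0.136, 0.991, 0.0]
ft_force: [-0.5, -0.3, -0.9]
width: -0.2
gripper_force: 0.0
```

```bash
python3 look.py p4
```

```text
[ 573.75427759 -171.92197747  126.17564801] 8.2667 [-0.67476557 -0.60595292 -0.87673794]
```

View pics/p4.png

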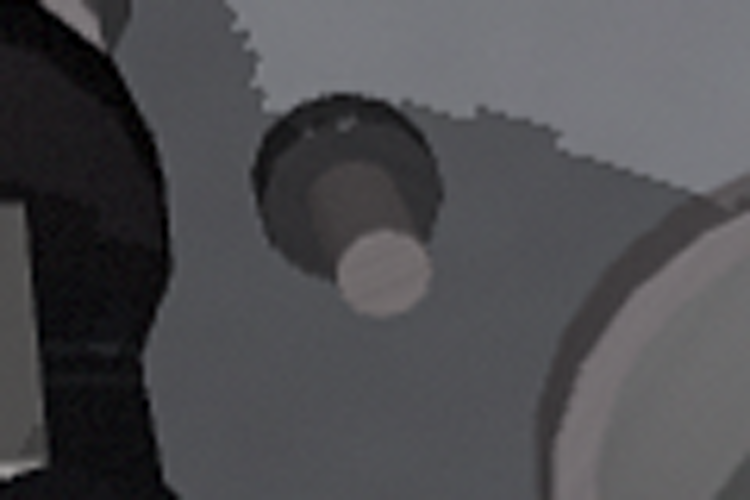

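>>> {"op": "carry_out", "data": {"motion": [0,0,0.015,0,0,0,0,0,0,0.03,0,0,0,0,0,0,0.04,0,0,0,0,0,0,0.05,0,0,0,0,0,0,0.05,0,0,0,0,0,0,0.05,0,0,0,0,0,0,0.05,0,0,0,0,0,0,0.05,0,0,0,0]}}

```text
t: 8.93
ee_pos: [574.9, -172.3, 106.7]
eef_rot: [0.001, -0.137, 0.991, -0.001]
ft_force: [-13.1, 6.8, 41.8]
width: -0.3
gripper_force: 20.7
```

>>> {"op": "carry_out", "data": {"motion": [0,0,-0.025,0,0,0,0,0,0,-0.05,0,0,0,0,0,0,-0.06,0,0,0,0,0,0,-0.06,0,0,0,0,0,0,-0.06,0,0,0,0]}}

```text
t: 9.35
ee_pos: [574.0, -171.9, 131.5]
eef_rot: [-0.001, -0.136, 0.991, 0.0]
ft_force: [-0.2, -0.5, 0.0]
width: -0.4
gripper_force: 0.0
```

```bash
python3 look.py p5
python3 - <<'E'
from h import *
p=shot("wrist")
x,y=proj(p,[[582,-123,75]])[0].astype(int); print(x,y)
for r in nets.landmark_of(p,"pin_tip")[:2]: print(r["xy"],r["score"], "crop px",(np.array(r["xy"])-[x-60,y-40])*6.25)
f=onz(p,(x-60+350/6.25,y-40+190/6.25),58); print("foot",f)
for h in (10,15,20,25,29): print(h,((proj(p,[f+[0,0,h]])[0]-[x-60,y-40])*6.25).round())
E
```

```text
[ 573.81406452 -171.95784545  131.21104703] 9.4 [0.32575815 0.22892729 0.60361881]
327 244
[328.1, 250.1] 0.68 crop px [381.875 288.125]
foot [ 582.54293599 -122.82114333   58.        ]
10 [367. 230.]
15 [377. 251.]
20 [386. 274.]
25 [397. 297.]
29 [405. 316.]
```

View pics/p5.png

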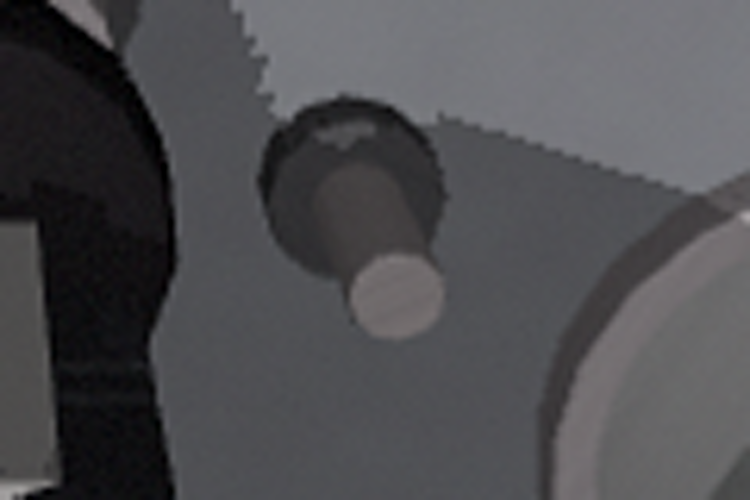

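The quick strokes raised nothing; the slow one raised the pin about 5 mm, to roughly 22 mm. I'll do two more slow ones.

>>> {"op": "carry_out", "data": {"motion": [0,0,0.015,0,0,0,0,0,0,0.03,0,0,0,0,0,0,0.045,0,0,0,0,0,0,0.06,0,0,0,0,0,0,0.06,0,0,0,0,0,0,0.06,0,0,0,0,0,0,0.06,0,0,0,0,0,0,0.06,0,0,0,0,0,0,0.03,0,0,0,0,0,0,0,0,0,0,0,0,0,0,0,0,0,0,0,0,0,0,0,0,0,0,0,0,0,0,0,0]}}

```text
t: 10.58
ee_pos: [573.9, -171.9, 131.5]
eef_rot: [-0.001, -0.136, 0.991, 0.0]
ft_force: [-0.5, -1.1, 0.2]
width: -0.0
gripper_force: 0.0
```

>>> {"op": "carry_out", "data": {"motion": [0,0,0.015,0,0,0,0,0,0,0.03,0,0,0,0,0,0,0.045,0,0,0,0,0,0,0.06,0,0,0,0,0,0,0.06,0,0,0,0,0,0,0.06,0,0,0,0,0,0,0.06,0,0,0,0,0,0,0.06,0,0,0,0,0,0,0.03,0,0,0,0,0,0,0,0,0,0,0,0,0,0,0,0,0,0,0,0,0,0,0,0,0,0,0,0,0,0,0,0]}}

```text
t: 11.67
ee_pos: [573.8, -171.9, 131.2]
eef_rot: [-0.001, -0.136, 0.991, 0.0]
ft_force: [-0.7, -0.2, -0.1]
width: -0.1
gripper_force: 0.0
```

```bash
python3 look.py p6
```

```text
[ 573.67866476 -171.96626949  131.09324796] 11.7167 [-1.29445917 -0.24311379  0.55856366]
```

View pics/p6.png

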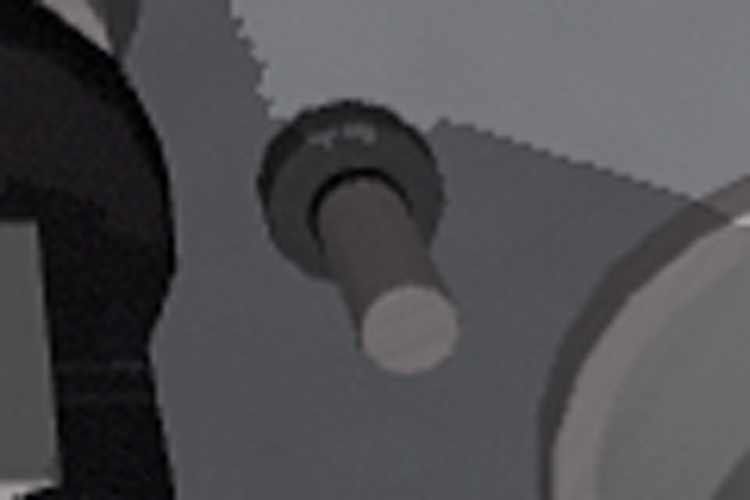

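The dark ring now shows at the pin's foot (about 355,190), with the tip at (409,330). I'll do two more slow strokes to confirm the pin is at its stop, then lift away.

>>> {"op": "carry_out", "data": {"motion": [0,0,0.015,0,0,0,0,0,0,0.03,0,0,0,0,0,0,0.045,0,0,0,0,0,0,0.06,0,0,0,0,0,0,0.06,0,0,0,0,0,0,0.06,0,0,0,0,0,0,0.06,0,0,0,0,0,0,0.06,0,0,0,0,0,0,0.03,0,0,0,0,0,0,0,0,0,0,0,0,0,0,0,0,0,0,0,0,0,0,0,0,0,0,0,0,0,0,0,0]}}

```text
t: 12.8
ee_pos: [573.8, -171.9, 131.3]
eef_rot: [-0.001, -0.136, 0.991, 0.0]
ft_force: [0.2, -0.2, -1.5]
width: 0.1
gripper_force: 0.0
```

>>> {"op": "carry_out", "data": {"motion": [0,0,0.015,0,0,0,0,0,0,0.03,0,0,0,0,0,0,0.045,0,0,0,0,0,0,0.06,0,0,0,0,0,0,0.06,0,0,0,0,0,0,0.06,0,0,0,0,0,0,0.06,0,0,0,0,0,0,0.06,0,0,0,0,0,0,0.03,0,0,0,0,0,0,0,0,0,0,0,0,0,0,0,0,0,0,0,0,0,0,0,0,0,0,0,0,0,0,0,0]}}

```text
t: 13.88
ee_pos: [573.8, -171.9, 131.2]
eef_rot: [-0.001, -0.136, 0.991, 0.0]
ft_force: [-1.1, 1.3, 0.2]
width: -0.1
gripper_force: 0.0
```

```bash
python3 look.py p7
python3 - <<'E'
import cv2,numpy as np
a,b=cv2.imread("pics/p6.png"),cv2.imread("pics/p7.png")
print(cv2.absdiff(a,b)[60:400,230:500].mean())
cv2.imwrite("pics/p67.png",np.hstack([a[60:400,230:500],b[60:400,230:500]]))
E
```

```text
[ 573.6961544  -171.96285107  131.10270069] 13.9333 [-0.21282123  0.2862666  -0.08292108]
1.0245098039215685
```

View pics/p67.png

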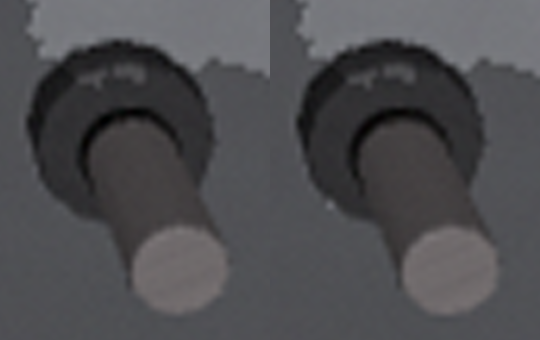

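>>> {"op": "carry_out", "data": {"motion": [0,0,-0.03,0,0,0,0,0,0,-0.08,0,0,0,0,0,0,-0.12,0,0,0,0,0,0,-0.14,0,0,0,0,0,0,-0.14,0,0,0,0,0,0,-0.14,0,0,0,0,0,0,-0.14,0,0,0,0]}}

```text
t: 14.52
ee_pos: [573.7, -171.9, 201.1]
eef_rot: [-0.001, -0.136, 0.991, 0.0]
ft_force: [-0.5, -0.0, -0.1]
width: 0.1
gripper_force: 0.0
```

Both crops are identical: the ring round the foot shows, and two more full strokes moved nothing, so the pin is at its stop.

```bash
python3 -c "
from rig import ticket; print(ticket.finish_job())"
```

```text
the job is handed in; nothing more can be done
None
```

I pumped the pin out until two more full strokes no longer moved it and its dark ring showed. I then let the plunger go, lifted the arm clear and handed the job in at about 14.5 s; no verdict came back.

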